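# Clamp the bevelled block in the swing-arm jig

### The job

Hold the bevelled walnut block in the jig ready for drilling: swing the blue clamp arm round until its pad is over the white line on the block, without touching the block with the pad yet. Then turn the red handle clockwise until the pad meets the bevel and snug it by feel, firm but not forced, with the block still against the fence, and let go; leave the other tools on the bench where they lie.

Things in the scene. Friction and masses are not known exactly. Their poses are not given: they have to be found in the camera images.
- jig: plywood jig bolted down, turned about the vertical: base 215 x 220 x 18 mm (x -60 to +155 mm, y +-110 mm of its origin, on the table top). A wooden fence along y, 32 mm tall, has its face at x = +31 mm; the block lies on the base against it on the -x side. A steel post (radius 16 mm) at x = +124 mm, y = 0 carries the swing arm.
- swing_arm (a joint): angle of the blue arm about the post (rad). 0: it points along the jig's -x; positive is counter-clockwise from above. Range -1.3 to 0.5, starts at -0.9 to -0.65. The hinge is stiff (about 1.2 N m, so 6 N at the handle) and the arm stays where it is left; it may be swung by its handle, which does not turn on its screw if the grip turns with the arm.
- pivot_top (a point): point on the arm's upright hinge axis, 121 mm above the table; axes turn with the arm (-x points along the arm, z up). The arm is a bar 26 mm wide, at heights 110 to 132 mm; the hub on the post reaches 145 mm.
- nut_top (a point): centre of the top of the round nut (radius 18 mm) at the arm's end; z points up the screw's axis, which lies in the arm's upright plane and is tilted 30 degrees from vertical, its top leaning away from the post. With the arm over the line the screw meets the bevel squarely.
- handle_center (a point): centre of the red bar handle on the screw: 92 mm long (its x), 14 mm thick (y), 22 mm tall (z); z points up the screw, 30 degrees from vertical. It is 201 mm (raised) to 188 mm (snug) from the hinge axis, 58 to 32 mm above the nut's top along the screw, on a steel spindle of radius 7 mm, and 118 mm above the pad's face while that is not squeezed.
- handle: the handle as a moving part. Clockwise from above lowers handle and pad 5.0 mm per rad (31 mm a turn), 3.8 to 5.5 rad in all. It stays where left; turning it free takes 0.35 N m. Once the pad presses, each 0.15 rad adds about 10 N on it. Snug: some 35 N (18 to 65 N is right), 0.5 rad past first touch, when the hand holding it still feels 0.3 N m more than before touch.
- pad: round black pad, radius 14 mm, under the screw, on a stiff spring (16 N per mm, 7 mm travel); it does not turn with the handle. Origin at the centre of its flat lower face, z up along the screw.
- pad_face (a point): centre of the pad's flat lower face; z points up along the screw. It starts 17 to 24 mm above the plane of the bevel, off to one side, and clears the block as the arm swings; lowered onto the bevel it is 130 mm from the arm's hinge axis.
- block: loose walnut block, 60 mm (its x) by 90 mm (y), about 0.19 kg, origin at the centre of its underside, axes as the jig's. Its top is bevelled: 26 mm high at the -x side, rising at 30 degrees to 54 mm at x = +18 mm, flat from there to the +x side, which lies against the fence.
- mark (a point): middle of the white line that runs down the middle of the bevel (y = 0 of the block, 6 mm to its -x side, 40 mm above its underside); axes as the block's.
- tape_measure: yellow tape measure, 37 x 85 x 66 mm, a bystander; origin under its centre
- try_square: try square with dark wood stock and steel blade, 115 x 205 x 17 mm, lying flat, a bystander; origin under its centre
- marking_gauge: beech marking gauge, 200 mm, a bystander; origin under its centre
- sanding_block: cork-faced wooden sanding block, 67 x 110 x 33 mm, a bystander; origin under its centre
Mind the look-alikes: they are no part of the job. Of the things shaped like the block, the walnut one is meant.

How it is judged:
By the outcome, as a careful person would: the job done as asked, in the order asked, and still so for the second after the job is handed in, with the robot touching nothing.
It also fails if it takes over 72 s, if anything falls off the work surface, if the arm or the gripper's body presses on something with over 40 N, if the wrist force passes 120 N, or if a joint passes its speed limit or range.

### The arm

A 6-joint arm with a two-finger parallel gripper is mounted at the origin on a cart in front of the work surface, level with it; the furniture and walls round the work are solid. World frame = base frame: x ahead of the robot, y to its left, z up, the work surface at z = 0. Lengths are in mm, angles in rad, forces in N, time in s.
With the tool pointing down it reaches from about 275 to 750 mm from the base axis. Payload 10.2 kg.
Tool frame: the origin (TCP) lies between the finger pads; the fingertips stand 17 mm ahead of it and the grasp point (between the pads) lies 2 mm behind it (tips_ahead is the distance from the TCP to the fingertips, in mm); z points along the fingers, y is the line along which they close (so a half turn about z gives the same grasp; the last joint's range is limited). The gripper opens to 85 mm and grips with 20 to 120 N. Pads are 22 mm wide; open, the fingers measure 114 mm over their backs; the gripper's body (76 mm by 85 mm) begins 54 mm behind the grasp point. The pads swing forward as they close: fully open they stand 13 mm farther back than shut.
Start: joints at [1.019, 0.313, 1.498, -0, 1.331, -0.223], TCP at [169.539, 496.878, 220.194] pointing down, gripper open.
Joint ranges: [-2.94, 2.94], [-0.97, 2.17], [0.19, 2.56], [-1.23, 4.37], [0.02, 3.11], [-2.88, 2.88]. Speed limits (rad/s): [2.39, 2.39, 3.01, 3.14, 3.14, 3.14].

### API

Orientations are given as a unit quaternion [w, x, y, z].
In Python, from rig import sense, capture, finish_job, boxes_of, tips_ahead gives the robot as it stands.
- The arm moves only by the tool drive_tool, never from a script. Its argument "commands" is text: rows parted by semicolons, each of 7 numbers parted by spaces: the shift along the world's x, y, z in units of 0.1 m (1.0 is 0.1 m), then the turn, a rotation vector about the world's x, y, z in units of pi/4 rad (1.0 is pi/4 rad), then the opening in per cent of the stroke, from 0 (shut) to 100 (fully open). A call has 1 to 20 rows; each row shifts and turns the commanded pose from where the row before left it; what a row does not reach is not made up. A row lasts 1/12 s, in which the tool goes at most 41.7 mm and 7.16 degrees, less where a joint would pass 70% of its speed; a pose out of reach is approached as far as the arm can. A call with a number of a shift or a turn outside -1 to 1 is refused whole. A call with a gripper value outside its range is refused whole. The fingers move at their own pace and stop on an object; "force" is the grip in N (left out, the last holds). Time passes only in rows, so rows that do not move let the fingers close. It gives the time, the measured TCP pose, the force, the opening and the grip force at its end, in the units of the state.
- sense(): the state, without advancing time (a new reading comes with each control period).
- capture(name): name is "scene" or "top" or "wrist"; returns a dict with "pixels" (400x640x3 uint8, blue, green, red), "fov_y" (degrees; the focal length in pixels is half the picture's height over the tangent of half this angle, whatever the lens; pixels are square), "cx", "cy" (the principal point, pixels), "position" and "attitude" of the camera in the world; the wrist camera has in their place "tool_from_camera" (4x4, takes a point from camera to tool coordinates, whose origin is the TCP and whose axes are the flange's). Camera axes: x right, y down, z forward; pixel columns grow to the right and rows downward; lengths in mm; the calibration is good to about 2 mm. The wrist camera is an equidistant fisheye: a pixel r from the principal point sees the ray r / f radians off the axis. A picture is of the moment at which its call begins: read the wrist's pose just before it. There is no depth.
- finish_job(): hands the job in; it is judged then, once.
Trained networks look in a picture, given as the dict that the camera call returned (one of the last four; its "shot" number tells which), for a name from the list of things; names that differ only in an ending like _2 or _b are one class to them, and where a whole thing is asked for, a point or a joint stands for the part that bears it (a point fixed in the world has none). Each returns a list of dicts, best first, with "confidence" (0 to 1); they miss things now and then, are a little off and sometimes report something else, mostly with a low value. They report only what shows in the picture. A call takes as long as a camera call. They do not tell look-alikes from the thing itself.
- boxes_of(picture, name): "position" ([column, row] in pixels, amid what is visible of it).
The state is a dict: "time_s": time; "joints": joint angles; "dq": joint speeds; "tau": joint torques, N m; "eef_pos": TCP position; "ee_rot": TCP orientation; "force": force on the tool from outside, world axes, zero at the start; "wrist_torque": the same for the moment, N m; "grip_width": opening from 0.0 (shut) to 1.0 (fully open); "grip_force": force on a finger pad.
Only numpy, scipy, OpenCV 4.12 (cv2) and the standard library are available. Lean on these libraries where they do the work, as an engineer would, in place of code of your own. Each camera call takes 0.05 s, during which the arm holds its last target. There are 200 camera calls.

## Working session

There is one attempt and no reset: what is moved stays moved. The work goes in short steps, Python scripts to look and compute and a tool call to move; the robot and the scene stay as the last step left them, time stands still between calls to the robot, and variables do not carry over. Pictures are saved under pics/ and viewed, at most 10 in all, crops included, and the job is handed in when it is done.

Besides the shell and the picture viewer there is one more tool, called after "Call:" as a command line: name --argument value ..., lists and objects as JSON in quotes. drive_tool: Moves the arm, as the interface text tells. Shifts and turns lie within -1 to 1; 1 stands for 0.1 m of shift or pi/4 rad of turn. Its arguments: {"type":"object","properties":{"commands":{"type":"string"},"force":{"type":"number"}},"required":["commands"]}

```bash
ls; mkdir -p pics; cat > h.py <<'E'
import numpy as np, cv2, json
from rig import sense, capture, finish_job, boxes_of, tips_ahead
from scipy.spatial.transform import Rotation as R
def q2R(q): return R.from_quat([q[1],q[2],q[3],q[0]])
def f_of(c): return c["pixels"].shape[0]/2/np.tan(np.radians(c["fov_y"])/2)
E
python3 - <<'E'
from h import *
s=sense(); print(s["time_s"],s["eef_pos"],s["ee_rot"],tips_ahead if not callable(tips_ahead) else tips_ahead())
for n in("scene","top","wrist"):
    c=capture(n); cv2.imwrite(f"pics/{n}0.png",c["pixels"]); print(n,{k:v for k,v in c.items() if k!="pixels"})
    for o in("jig","swing_arm","pivot_top","nut_top","handle_center","pad_face","mark","block","handle"):
        print(o,[(np.round(b["position"],1).tolist(),round(b["confidence"],2)) for b in boxes_of(c,o)[:2]])
im=np.vstack([cv2.imread("pics/scene0.png"),cv2.imread("pics/top0.png")])
E
```

```text
pics
0.0 [169.39605183 496.63825236 219.62425295] [-2.57937367e-04  1.63671428e-01  9.86514693e-01 -5.98601496e-04] 17.0
scene {'fov_y': 43.064060143151195, 'cx': 320.2231750643239, 'cy': 205.45795717018453, 'position': array([ -200.24451974, -1062.88917449,   764.58130775]), 'attitude': array([-0.52847165,  0.80681671, -0.21889246,  0.14781947]), 'shot': 1}
jig [([351.6, 251.6], 0.72)]
swing_arm []
pivot_top [([353.2, 211.1], 0.68), ([422.9, 250.2], 0.55)]
nut_top [([356.7, 216.5], 0.7)]
handle_center [([354.0, 250.9], 0.65)]
pad_face []
mark [([243.0, 245.6], 0.9), ([327.8, 237.4], 0.66)]
block [([330.7, 240.8], 0.87), ([242.5, 246.3], 0.57)]
handle []
top {'fov_y': 45.22884557630729, 'cx': 320.62910146788926, 'cy': 199.49126545928166, 'position': array([ 450.92511804,  153.90174843, 1246.38389492]), 'attitude': array([ 0.04282511, -0.70055621,  0.71172403, -0.02891234]), 'shot': 2}
jig [([354.5, 193.5], 0.87), ([223.1, 248.6], 0.47)]
swing_arm [([349.0, 168.4], 0.61)]
pivot_top [([345.8, 167.8], 0.73)]
nut_top []
handle_center [([305.4, 152.1], 0.81)]
pad_face []
mark [([285.7, 302.2], 0.82), ([343.9, 208.1], 0.6)]
block [([345.4, 207.5], 0.94), ([287.8, 303.3], 0.6)]
handle [([302.7, 149.6], 0.6)]
wrist {'fov_y': 65.70646984690485, 'cx': 316.02345917531915, 'cy': 202.96276657199644, 'tool_from_camera': array([[ 1.43348282e-03, -9.53383189e-01, -3.01758912e-01,
         7.81087834e+01],
       [ 9.99998894e-01,  1.48627976e-03,  5.46366616e-05,
         2.09789257e-01],
       [ 3.96408489e-04, -3.01758656e-01,  9.53384265e-01,
        -1.54120749e+02],
       [ 0.00000000e+00,  0.00000000e+00,  0.00000000e+00,
         1.00000000e+00]]), 'shot': 3}
jig [([170.1, 385.3], 0.68)]
swing_arm []
pivot_top []
nut_top []
handle_center []
pad_face []
mark [([233.1, 319.8], 0.88)]
block [([226.9, 323.1], 0.82)]
handle []
```

```bash
python3 - <<'E'
import cv2,numpy as np
a=cv2.imread("pics/scene0.png")[150:340,200:520];b=cv2.imread("pics/top0.png")[90:340,230:450]
a=cv2.resize(a,None,fx=2,fy=2,interpolation=2);b=cv2.resize(b,None,fx=3,fy=3,interpolation=2)
cv2.imwrite("pics/sa.png",cv2.imread("pics/scene0.png"));cv2.imwrite("pics/b.png",b[:600])
E
```

```text
(no output)
```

View pics/sa.png

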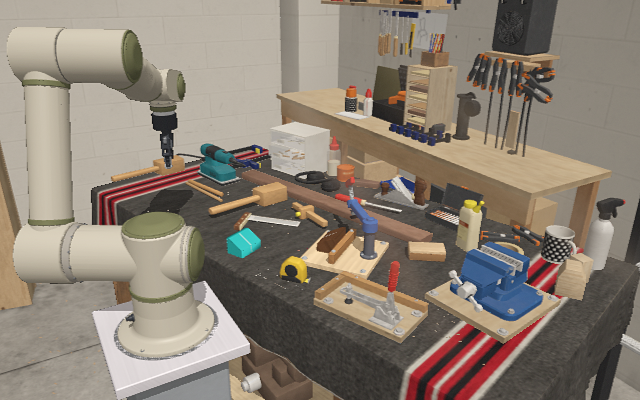

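View pics/b.png

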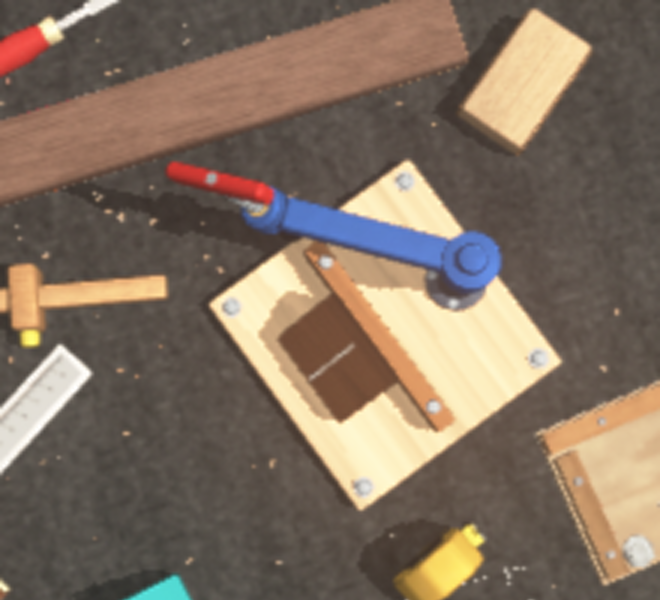

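The pictures show the walnut block on the jig with its white line at about (341,211) in the full top picture. The blue arm's hub is at (387,177) and the red handle at (303,150), up and to the left of the block. The cyan block and the toggle-clamp jig are look-alikes.

```bash
cat >> h.py <<'E'
def proj(c,P,s=None):
    P=np.atleast_2d(P); f=f_of(c)
    if "position" in c:
        X=q2R(c["attitude"]).inv().apply(P-c["position"]); return f*X[:,:2]/X[:,2:]+[c["cx"],c["cy"]]
    T=np.eye(4);T[:3,:3]=q2R(s["ee_rot"]).as_matrix();T[:3,3]=s["eef_pos"]
    M=np.linalg.inv(T@c["tool_from_camera"]); X=P@M[:3,:3].T+M[:3,3]
    r=np.linalg.norm(X[:,:2],axis=1); th=np.arctan2(r,X[:,2])
    return f*(th/r)[:,None]*X[:,:2]+[c["cx"],c["cy"]]
def ray(c,p,s=None):
    u=(np.array(p,float)-[c["cx"],c["cy"]])/f_of(c)
    if "position" in c:
        return np.array(c["position"]), q2R(c["attitude"]).apply([*u,1.])
    th=np.hypot(*u); d=np.array([*(u/th*np.sin(th)),np.cos(th)])
    T=np.eye(4);T[:3,:3]=q2R(s["ee_rot"]).as_matrix();T[:3,3]=s["eef_pos"]; M=T@c["tool_from_camera"]
    return M[:3,3],M[:3,:3]@d
def at_z(c,p,z,s=None):
    o,d=ray(c,p,s); return o+d*(z-o[2])/d[2]
def tri(rays):
    A=0;b=0
    for o,d in rays:
        d=d/np.linalg.norm(d);Pm=np.eye(3)-np.outer(d,d);A=A+Pm;b=b+Pm@o
    return np.linalg.solve(A,b)
def jig2w(j,P): return R.from_euler('z',j[2]).apply(P)+[j[0],j[1],0]
E
python3 - <<'E'
from h import *
from scipy.optimize import least_squares as LS
c=capture("top");sc=capture("scene")
F=lambda p:np.array(p)/3+[230,90]
cr=[F(p) for p in [(408,160),(560,360),(360,510),(208,303)]]
W=np.array([at_z(c,p,18) for p in cr]);print(W.round(0))
# order: +x edge is corners 0,1
best=None
for sg in(1,-1):
    L=np.array([[155,110*sg,18],[155,-110*sg,18],[-60,-110*sg,18],[-60,110*sg,18.]])
    for y0 in np.arange(-3,3,.5):
        r=LS(lambda j:(jig2w(j,L)-W)[:,:2].ravel(),[450,150,y0])
        if best is None or r.cost<best.cost:best=r
j=best.x;print("jig",j,best.fun.round(1))
hub=at_z(c,F((470,260)),145);print("hub",hub,"exp",jig2w(j,[124,0,0]))
mk=at_z(c,F((332,363)),58);print("mark",mk,"exp",jig2w(j,[31-30-6,0,58]))
for z in(170,180,190):
    h=at_z(c,F((220,182)),z);print("handle",h,np.linalg.norm((h-jig2w(j,[124,0,0]))[:2]),"arm ang",np.arctan2(*(h-jig2w(j,[124,0,0]))[1::-1])-np.pi-j[2])
e=at_z(c,F((172,168)),180)-at_z(c,F((270,195)),180);print("bar dir",np.degrees(np.arctan2(e[1],e[0])),np.linalg.norm(e))
print("scene proj hub,mark,handle",proj(sc,[hub,mk,at_z(c,F((220,182)),180)]))
E
python3 -c "
import cv2
a=cv2.imread('pics/scene0.png')[160:290,290:460]
cv2.imwrite('pics/sc2.png',cv2.resize(a,None,fx=4,fy=4,interpolation=2))"
```

```text
[[721.  57.  18.]
 [545. -68.  18.]
 [421. 105.  18.]
 [599. 232.  18.]]
jig [543.98374633 120.22615787  -0.95365255] [ 2.5  0.3 -1.1 -1.9 -1.2  0.5 -0.2  1. ]
hub [613.71957366  21.37213985 145.        ] exp [615.74356036  19.09985521   0.        ]
mark [542.62973908 127.142502    58.        ] exp [541.09020544 124.30383137  58.        ]
handle [673.23635203 212.06759036 170.        ] 201.35036107048927 arm ang -0.906709523211682
handle [671.17099937 211.52720842 180.        ] 200.25106056712738 arm ang -0.8975954913453696
handle [669.10564671 210.98682648 190.        ] 199.16857684334545 arm ang -0.8883816173705879
bar dir 73.32515333705211 76.8188078131611
scene proj hub,mark,handle [[369.28640686 216.8678844 ]
 [329.24173094 234.7672552 ]
 [349.9012414  182.13152322]]
```

View pics/sc2.png

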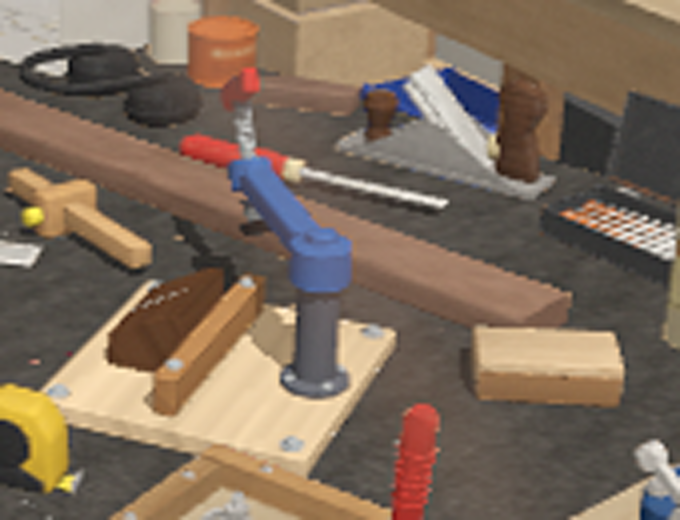

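The scene crop confirms the handle about 180 mm up, at scene pixel (350,182), which agrees with the top view. Next I move to a viewing pose over the jig.

Call:
drive_tool --commands "0.18 -0.21 0.04 0 0 -0.097 100;0.18 -0.21 0.04 0 0 -0.097 100;0.18 -0.21 0.04 0 0 -0.097 100;0.18 -0.21 0.04 0 0 -0.097 100;0.18 -0.21 0.04 0 0 -0.097 100;0.18 -0.21 0.04 0 0 -0.097 100;0.18 -0.21 0.04 0 0 -0.097 100;0.18 -0.21 0.04 0 0 -0.097 100;0.18 -0.21 0.04 0 0 -0.097 100;0.18 -0.21 0.04 0 0 -0.097 100;0.18 -0.21 0.04 0 0 -0.097 100;0.18 -0.21 0.04 0 0 -0.097 100;0.18 -0.21 0.04 0 0 -0.097 100;0.18 -0.21 0.04 0 0 -0.097 100;0.18 -0.21 0.04 0 0 -0.097 100;0.18 -0.21 0.04 0 0 -0.097 100;0.18 -0.21 0.04 0 0 -0.097 100;0.18 -0.21 0.04 0 0 -0.097 100;0.18 -0.21 0.04 0 0 -0.097 100;0.18 -0.21 0.04 0 0 -0.097 100"

```text
time_s: 3.27
eef_pos: [530.3, 75.7, 300.4]
ee_rot: [-0.0, 0.801, 0.599, 0.0]
force: [0.7, 0.2, 0.1]
grip_width: 0.996
grip_force: 0.0
```

```bash
python3 - <<'E'
from h import *
s=sense(); c=capture("wrist"); cv2.imwrite("pics/w1.png",c["pixels"]); print(s["eef_pos"].round(1),s["joints"].round(3))
for o in("pivot_top","nut_top","handle_center","mark"):
    print(o,[(np.round(b["position"],1).tolist(),round(b["confidence"],2)) for b in boxes_of(c,o)[:2]])
j=[544,120.2,-.954]
print(proj(c,jig2w(j,np.array([[124,0,145],[155,110,18],[155,-110,18],[-60,-110,18],[-60,110,18],[-5,0,58]])),s).round(1).tolist(),proj(c,[671,211.5,180],s))
import pickle;pickle.dump((s,c),open("w1.pkl","wb"))
E
```

```text
[530.3  75.7 300.4] [-0.077  0.294  1.316  0.     1.532  0.208]
pivot_top [([406.5, 114.0], 0.63)]
nut_top [([405.0, 113.5], 0.55)]
handle_center [([422.8, 23.9], 0.66)]
mark [([317.9, 129.2], 0.89), ([147.1, 84.3], 0.79)]
[[406.6, 211.5], [444.4, 140.6], [350.9, 248.4], [238.1, 164.7], [332.6, 43.3], [314.2, 129.5]] [[423.72710011  14.70702504]]
```

View pics/w1.png

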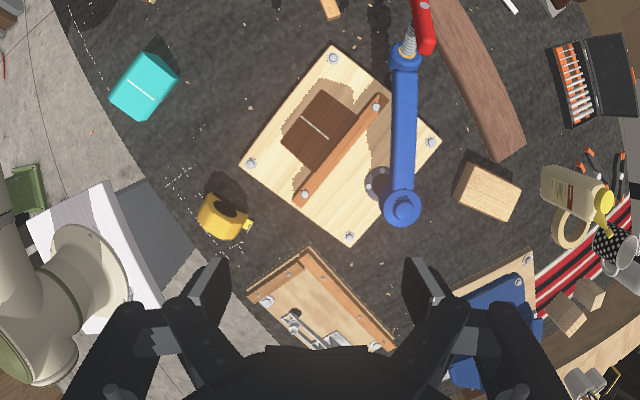

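The wrist view shows the hub at (402,208), the white line from (302,119) to (328,138), and the jig corners within about 2 px of the prediction. I'll refine with a joint fit over both views.

```bash
cat > fit.py <<'E'
from h import *
import pickle
from scipy.optimize import least_squares as LS
s,c=pickle.load(open("w1.pkl","rb")); t=capture("top")
F=lambda p:np.array(p)/3+[230,90]
hsv=cv2.cvtColor(c["pixels"],cv2.COLOR_BGR2HSV)
# subpixel corners
def sub(cc,pts,w):
    g=cv2.cvtColor(cc["pixels"],cv2.COLOR_BGR2GRAY)
    return cv2.cornerSubPix(g,np.float32(pts).reshape(-1,1,2),(w,w),(-1,-1),(3,40,.01)).reshape(-1,2)
cw=sub(c,[(441,140),(349,247),(238,165),(333,43)],5)
tr=cv2.imread("pics/top0.png"); t0=dict(t,pixels=tr)
ct=sub(t0,[F(p) for p in [(408,160),(560,360),(360,510),(208,303)]],4)
print(cw.tolist(),ct.tolist())
def white(im,box):
    x0,y0,x1,y1=box;h=cv2.cvtColor(im,cv2.COLOR_BGR2HSV)[y0:y1,x0:x1]
    g=h[...,2].astype(float);m=(g>150)&(h[...,1]<90);n,l,st,ce=cv2.connectedComponentsWithStats(m.astype(np.uint8));
    k=1+np.argmax(st[1:,4]) ;return ce[k]+[x0,y0],st[k]
mw=white(c["pixels"],(296,112,334,146));mt=white(tr,(328,200,352,222));print(mw,mt)
hw=np.array([402,207.5]);ht=F((470,261))
L=np.array([[155,110,18],[155,-110,18],[-60,-110,18],[-60,110,18.]])
def res(p):
    j=p[:3];P=jig2w(j,L);H=jig2w(j,[[124,0,145]]);M=jig2w(j,[[-5,p[3],58]])
    return np.r_[(proj(c,P,s)-cw).ravel(),(proj(c,H,s)-hw).ravel(),(proj(c,M,s)-mw[0]).ravel(),2*(proj(t,P)-ct).ravel(),2*(proj(t,H)-ht).ravel(),2*(proj(t,M)-mt[0]).ravel()]
r=LS(res,[544,120,-.954,0],loss="soft_l1");print(r.x,res(r.x).round(1))
print("hub tri",tri([ray(c,hw,s),ray(t,ht)]),"mark tri",tri([ray(c,mw[0],s),ray(t,mt[0])]),jig2w(r.x[:3],[[124,0,145],[-5,r.x[3],58]]))
E
python3 fit.py
```

```text
[[442.2024230957031, 140.60562133789062], [349.4551086425781, 247.6234130859375], [237.6728515625, 164.68807983398438], [330.9308166503906, 44.27490997314453]] [[365.55419921875, 142.4959716796875], [416.9965515136719, 210.1677703857422], [349.4618225097656, 259.7941589355469], [299.1155090332031, 191.0511932373047]]
(array([310.75, 124.3 ]), array([  0,   0,  33,  28, 100], dtype=int32)) (array([340.        , 210.22727273]), array([ 5,  5, 15, 12, 22], dtype=int32))
[542.53310787 121.49832263  -0.95372098   5.80184992] [ 1.2 -0.7  0.4  0.3 -0.7 -0.5  0.3 -1.6  3.2  3.2  4.9  1.  -0.4  0.9
 -0.1  1.7 -0.3  2.5 -1.3  1.2  0.9 -1.2 -0.1  0.2]
hub tri [614.48540639  19.73975452 131.74591303] mark tri [540.67993683 131.80272342 101.21932038] [[614.28600142  20.3671095  145.        ]
 [544.37168572 128.93344831  58.        ]]
```

```bash
sed -i 's/(296,112,334,146)/(300,116,331,141)/; s/g>150)&(h\[...,1\]<90)/g>130)\&(h[...,1]<95)/' fit.py; python3 fit.py; python3 - <<'E'
import cv2
a=cv2.imread('pics/w1.png')
b=cv2.resize(a[90:170,270:370],None,fx=5,fy=5,interpolation=2);d=cv2.resize(a[0:80,370:450],None,fx=5,fy=5,interpolation=2);e=cv2.resize(a[170:250,365:445],None,fx=5,fy=5,interpolation=2)
import numpy as np
cv2.imwrite('pics/crop1.png',np.hstack([b[:,:400],d])) if 0 else cv2.imwrite('pics/crop1.png',cv2.resize(np.hstack([b,d,e]),None,fx=.6,fy=.6,interpolation=3))
E
```

```text
[[442.2024230957031, 140.60562133789062], [349.4551086425781, 247.6234130859375], [237.6728515625, 164.68807983398438], [330.9308166503906, 44.27490997314453]] [[365.55419921875, 142.4959716796875], [416.9965515136719, 210.1677703857422], [349.4618225097656, 259.7941589355469], [299.1155090332031, 191.0511932373047]]
(array([314.56122449, 127.25510204]), array([ 0,  0, 30, 24, 98], dtype=int32)) (array([339.7       , 210.53333333]), array([ 5,  5, 15, 12, 30], dtype=int32))
[542.70341582 121.36142043  -0.95375521   4.28170993] [ 1.3 -0.6  0.5  0.4 -0.6 -0.5  0.5 -1.6  3.4  3.3  0.5 -0.9 -0.3  0.8
  0.   1.5 -0.2  2.4 -1.2  1.1  1.  -1.3  1.3  0.4]
hub tri [614.48540639  19.73975452 131.74591303] mark tri [542.53668985 129.0531953   78.93979982] [[614.45284731  20.22775106 145.        ]
 [543.30243097 127.91689301  58.        ]]
```

View pics/crop1.png

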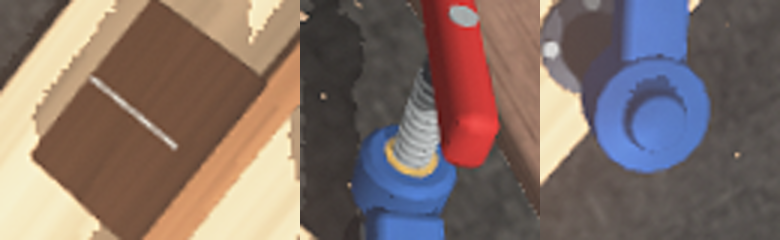

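Call:
drive_tool --commands "0.156 0.151 -0.055 0 0 0 100;0.156 0.151 -0.055 0 0 0 100;0.156 0.151 -0.055 0 0 0 100;0.156 0.151 -0.055 0 0 0 100;0.156 0.151 -0.055 0 0 0 100;0.156 0.151 -0.055 0 0 0 100;0.156 0.151 -0.055 0 0 0 100;0.156 0.151 -0.055 0 0 0 100;0.156 0.151 -0.055 0 0 0 100;0 0 0 0 0 0 100;0 0 0 0 0 0 100"

```text
time_s: 4.53
eef_pos: [669.5, 214.0, 249.6]
ee_rot: [-0.0, 0.799, 0.602, -0.001]
force: [0.3, -0.4, 0.0]
grip_width: 0.999
grip_force: 0.0
```

```bash
python3 - <<'E'
from h import *
s=sense(); c=capture("wrist"); sc=capture("scene")
print(s["eef_pos"].round(1),s["joints"].round(3),proj(c,[[671,211.5,180],[615,19.5,145],[671,211.5,230]],s).round(1).tolist())
a=c["pixels"];b=sc["pixels"][120:260,270:450];b=cv2.resize(b,(514,400),interpolation=2)
cv2.imwrite("pics/w2.png",cv2.resize(np.hstack([a[:,100:560],b]),(800,329)))
E
```

```text
[669.5 214.  249.6] [ 0.143  0.735  0.765 -0.     1.643  0.423] [[319.9, 213.5], [317.7, 362.8], [320.7, 240.7]]
```

View pics/w2.png

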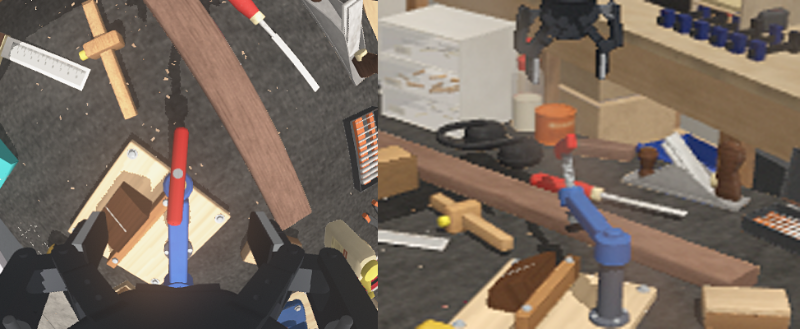

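The handle's dot is at about (317,212) in the wrist picture, within 3 px of the prediction. The bar lies along the arm, between the open fingers. Next I lower and grip.

Call:
drive_tool --commands "0 -0.01 -0.14 0 0 0 100;0 -0.01 -0.14 0 0 0 100;0 0 -0.14 0 0 0 100;0 0 -0.14 0 0 0 100;0 0 -0.14 0 0 0 100;0 0 0 0 0 0 100;0 0 0 0 0 0 0;0 0 0 0 0 0 0;0 0 0 0 0 0 0;0 0 0 0 0 0 0;0 0 0 0 0 0 0;0 0 0 0 0 0 0;0 0 0 0 0 0 0;0 0 0 0 0 0 0;0 0 0 0 0 0 0;0 0 0 0 0 0 0" --force 80

```text
time_s: 5.97
eef_pos: [669.7, 211.0, 181.4]
ee_rot: [-0.0, 0.799, 0.601, 0.0]
force: [-4.9, 0.1, 5.5]
grip_width: 0.112
grip_force: 77.5
```

```bash
python3 - <<'E'
from h import *
s=sense();print(s["eef_pos"],s["force"],s["wrist_torque"],s["grip_width"],s["joints"].round(3))
p=s["eef_pos"];H=np.array([614.8,19.8])
d=p[:2]-H;r=np.hypot(*d);a0=np.arctan2(d[1],d[0]);print(r,np.degrees(a0))
m=np.array([543.2,127.7])-H;a1=np.arctan2(m[1],m[0]);print(np.degrees(a1),np.degrees(a1-a0))
N=24
for k in range(0,N+1):
    a=a0+(a1-a0)*k/N;q=H+r*np.array([np.cos(a),np.sin(a)])
    if k:print(((q-q0)/100).round(3),end=" ")
    q0=q
print((a1-a0)/N/(np.pi/4))
E
```

```text
[669.71201054 211.01180645 181.40955565] [-4.9238314   0.10087483  5.50003552] [ 0.11111223  0.81508558 -0.2475711 ] 0.11216829859130593 [0.139 0.752 0.907 0.    1.482 0.42 ]
198.94040270061288 73.97704727339034
123.56735240089229 49.590305127501956
[-0.069  0.019] [-0.07   0.016] [-0.07   0.014] [-0.071  0.011] [-0.071  0.008] [-0.072  0.006] [-0.072  0.003] [-0.072  0.001] [-0.072 -0.002] [-0.072 -0.005] [-0.071 -0.007] [-0.071 -0.01 ] [-0.071 -0.012] [-0.07  -0.015] [-0.07  -0.017] [-0.069 -0.02 ] [-0.068 -0.022] [-0.067 -0.025] [-0.066 -0.027] [-0.065 -0.029] [-0.064 -0.032] [-0.063 -0.034] [-0.062 -0.036] [-0.06  -0.039] 0.04591694919213144
```

Call:
drive_tool --commands "-0.069 0.019 0 0 0 0.046 0;-0.07 0.016 0 0 0 0.046 0;-0.07 0.014 0 0 0 0.046 0;-0.071 0.011 0 0 0 0.046 0;-0.071 0.008 0 0 0 0.046 0;-0.072 0.006 0 0 0 0.046 0;-0.072 0.003 0 0 0 0.046 0;-0.072 0.001 0 0 0 0.046 0;-0.072 -0.002 0 0 0 0.046 0;-0.072 -0.005 0 0 0 0.046 0;-0.071 -0.007 0 0 0 0.046 0;-0.071 -0.01 0 0 0 0.046 0"

```text
time_s: 6.97
eef_pos: [585.8, 216.6, 181.5]
ee_rot: [0.001, 0.651, 0.759, 0.002]
force: [5.2, 3.1, 2.3]
grip_width: 0.115
grip_force: 77.6
```

Call:
drive_tool --commands "-0.071 -0.012 0 0 0 0.046 0;-0.07 -0.015 0 0 0 0.046 0;-0.07 -0.017 0 0 0 0.046 0;-0.069 -0.02 0 0 0 0.046 0;-0.068 -0.022 0 0 0 0.046 0;-0.067 -0.025 0 0 0 0.046 0;-0.066 -0.027 0 0 0 0.046 0;-0.065 -0.029 0 0 0 0.046 0;-0.064 -0.032 0 0 0 0.046 0;-0.063 -0.034 0 0 0 0.046 0;-0.062 -0.036 0 0 0 0.046 0;-0.06 -0.039 0 0 0 0.046 0;0 0 0 0 0 0 0;0 0 0 0 0 0 0"

```text
time_s: 8.13
eef_pos: [505.1, 186.1, 181.4]
ee_rot: [0.0, 0.473, 0.881, 0.001]
force: [-3.0, 3.2, 5.2]
grip_width: 0.119
grip_force: 78.3
```

```bash
python3 - <<'E'
from h import *
s=sense();print(s["eef_pos"],s["force"],s["wrist_torque"],s["joints"].round(3))
H=np.array([614.8,19.8]);d=s["eef_pos"][:2]-H;print(np.hypot(*d),np.degrees(np.arctan2(d[1],d[0])))
t=capture("top");sc=capture("scene");w=capture("wrist")
a=cv2.resize(t["pixels"][120:245,270:440],None,fx=4,fy=4,interpolation=2)[:500,:400*2]
b=cv2.resize(sc["pixels"][160:285,280:420],None,fx=4,fy=4,interpolation=2)
o=np.hstack([a,b]);cv2.imwrite("pics/s3.png",cv2.resize(o,(800,int(o.shape[0]*800/o.shape[1]))));print(o.shape)
cv2.imwrite("pics/w3.png",w["pixels"])
E
```

```text
[505.06091493 186.06806742 181.4206333 ] [-2.96099092  3.15733303  5.24266443] [ 0.7154209   0.59751526 -0.27361084] [ 0.134  0.373  1.518  0.002  1.249 -0.452]
199.2178130471542 123.42532979820604
(500, 1240, 3)
```

View pics/s3.png

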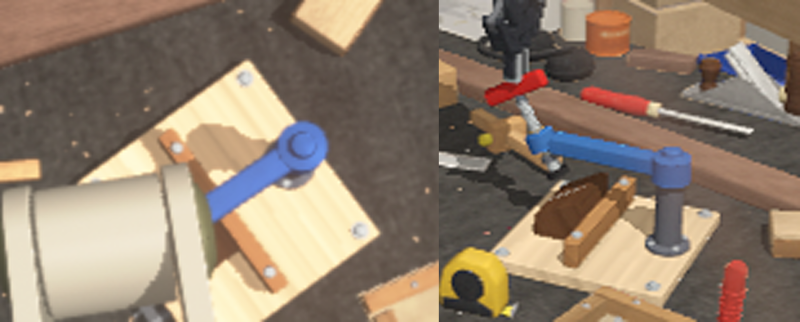

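The scene crop shows the arm swung round towards the block, with the handle held and the pad still up. I'll let go, rise, tilt 30° in line with the screw and look.

Call:
drive_tool --commands "0 0 0 0 0 0 100;0 0 0 0 0 0 100;0 0 0 0 0 0 100;0 0 0 0 0 0 100;0 0 0 0 0 0 100;0 0 0.15 0 0 0 100;0 0 0.15 0 0 0 100;0 0 0.15 0 0 0 100;0 0 0.15 0 0 0 100;-0.046 0.07 0.045 -0.0927 -0.0613 0 100;-0.046 0.07 0.045 -0.0927 -0.0613 0 100;-0.046 0.07 0.045 -0.0927 -0.0613 0 100;-0.046 0.07 0.045 -0.0927 -0.0613 0 100;-0.046 0.07 0.045 -0.0927 -0.0613 0 100;-0.046 0.07 0.045 -0.0927 -0.0613 0 100;0 0 0 0 0 0 100;0 0 0 0 0 0 100"

```text
time_s: 9.7
eef_pos: [477.1, 228.2, 267.4]
ee_rot: [0.227, 0.456, 0.852, -0.122]
force: [0.7, -0.8, 0.1]
grip_width: 1.0
grip_force: 0.0
```

```bash
python3 - <<'E'
from h import *
s=sense();w=capture("wrist");print(s["eef_pos"].round(1),s["ee_rot"].round(3),s["joints"].round(3),s["force"])
a=w["pixels"];cv2.imwrite("pics/w4.png",cv2.resize(a[60:330,170:490],(800,675))[:600])
out=np.array([-.552,.834,0]);H=np.array([614.8,19.8,0])
u=np.sin(np.pi/6)*out+np.cos(np.pi/6)*np.array([0,0,1])
hc=np.array([505.,186,180])
P={"hc":hc,"dot":hc+11*u,"e1":hc+46*(np.cos(np.pi/6)*out-.5*np.array([0,0,1])),"e2":hc-46*(np.cos(np.pi/6)*out-.5*np.array([0,0,1])),"mark":np.array([543.2,127.7,58]),"nut":hc-58*u,"pad":hc-118*u,"hub":H+[0,0,145]}
for k,v in P.items():print(k,proj(w,v,s)[0].round(1),((proj(w,v,s)[0]-[170,60])*2.5).round(0))
for o in("handle_center","mark","pivot_top","nut_top","pad_face"):
    print(o,[(np.round(b["position"],1).tolist(),round(b["confidence"],2)) for b in boxes_of(w,o)[:2]])
E
```

```text
[477.1 228.2 267.4] [ 0.227  0.456  0.852 -0.122] [ 0.476  0.309  1.472 -0.536  1.334  0.01 ] [ 0.70648444 -0.78026496  0.05459182]
hc [316.1 199.7] [365. 349.]
dot [316.1 203.6] [365. 359.]
e1 [316.3 146.5] [366. 216.]
e2 [315.8 247.9] [365. 470.]
mark [315.8 167.8] [364. 269.]
nut [316.  183.5] [365. 309.]
pad [316.  171.8] [365. 279.]
hub [315.4 276.5] [364. 541.]
handle_center [([318.8, 193.6], 0.67)]
mark [([308.0, 158.1], 0.56), ([177.4, 0.2], 0.49)]
pivot_top [([316.3, 215.9], 0.92)]
nut_top [([315.3, 210.7], 0.58)]
pad_face []
```

View pics/w4.png

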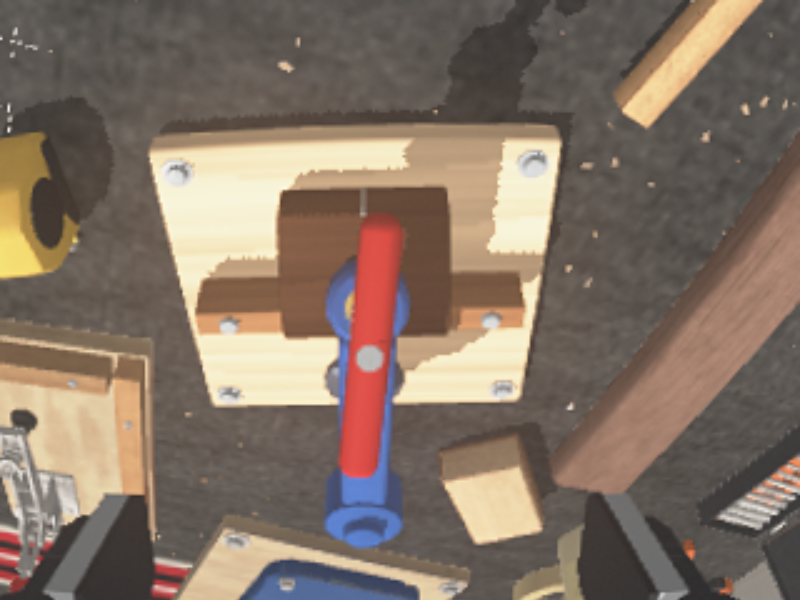

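The line at crop column 364, the nut (368,305), the handle dot (369,358) and the hub (about 363,525) all line up. The tool's plane passes through the line, and the arm is within about 1.5 mm of it. Now I descend along the screw and grip.

Call:
drive_tool --commands "0.0552 -0.0834 -0.1732 0 0 0 100;0.0552 -0.0834 -0.1732 0 0 0 100;0.0552 -0.0834 -0.1732 0 0 0 100;0.0552 -0.0834 -0.1732 0 0 0 100;0.0552 -0.0834 -0.1732 0 0 0 100;0 0 0 0 0 0 100;0 0 0 0 0 0 0;0 0 0 0 0 0 0;0 0 0 0 0 0 0;0 0 0 0 0 0 0;0 0 0 0 0 0 0;0 0 0 0 0 0 0;0 0 0 0 0 0 0;0 0 0 0 0 0 0;0 0 0 0 0 0 0;0 0 0 0 0 0 0" --force 100

```text
time_s: 11.33
eef_pos: [505.1, 185.8, 181.4]
ee_rot: [0.228, 0.457, 0.851, -0.123]
force: [-3.3, 1.6, 4.5]
grip_width: -0.0
grip_force: 2.7
```

```bash
cat > st.py <<'E'
from h import *
s=sense();u=np.array([-.276,.417,.866]);R0=q2R(s["ee_rot"]).as_matrix()
H=np.array([614.8,19.8]);d=s["eef_pos"][:2]-H
print("t",s["time_s"],"pos",s["eef_pos"].round(1),"toolz",R0[:,2].round(3),"tooly",R0[:,1].round(3),"q",s["joints"].round(3))
print("Tu",(s["wrist_torque"]@u).round(3),"T",s["wrist_torque"].round(2),"Fu",(s["force"]@u).round(1),"F",s["force"].round(1),"w",round(s["grip_width"],3),round(s["grip_force"],1),"r",np.hypot(*d).round(1),"az",np.degrees(np.arctan2(d[1],d[0])).round(2))
E
python3 st.py
```

```text
t 11.3333 pos [505.1 185.8 181.4] toolz [ 0.276 -0.417 -0.866] tooly [ 0.834  0.552 -0.   ] q [ 0.379  0.381  1.607 -0.578  1.11   0.045]
Tu 0.003 T [ 0.08  0.33 -0.13] Fu 5.5 F [-3.3  1.6  4.5] w -0.0 2.7 r 199.0 az 123.46
```

The fingers closed on nothing, so the handle sits lower than I assumed. I'll measure it from the red blobs in the stored views.

```bash
cat > hf.py <<'E'
from h import *
from scipy.optimize import least_squares as LS
def red(im,box):
    x0,y0,x1,y1=box;h=cv2.cvtColor(im[y0:y1,x0:x1],cv2.COLOR_BGR2HSV)
    m=(((h[...,0]<7)|(h[...,0]>173))&(h[...,1]>150)&(h[...,2]>70)).astype(np.uint8)
    n,l,st,ce=cv2.connectedComponentsWithStats(m)
    k=1+np.argmax(st[1:,4]);return ce[k]+[x0,y0],st[k]+[x0,y0,0,0,0]
def bar(hc,az,tw=0):
    out=np.array([np.cos(az),np.sin(az),0]);z=np.array([0,0,1.])
    u=.5*out+.866*z;x=R.from_rotvec(tw*u).apply(.866*out-.5*z);y=np.cross(u,x)
    return np.array([hc+a*46*x+b*7*y+c*11*u for a in(-1,1) for b in(-1,1) for c in(-1,1)])
def cen(c,P,s=None):
    h=cv2.convexHull(np.float32(proj(c,P,s)));m=cv2.moments(h);x,y,w,hh=cv2.boundingRect(h);return np.array([m["m10"],m["m01"]])/m["m00"],(x,y,w,hh)
E
python3 - <<'E'
from hf import *
t=capture("top");sc=capture("scene")
a,sa=red(cv2.imread("pics/top0.png"),(270,130,335,170));b,sb=red(cv2.imread("pics/scene0.png"),(335,170,365,190))
print(a,sa,b,sb)
az=np.radians(74)
r=LS(lambda p:np.r_[cen(t,bar(p,az))[0]-a,cen(sc,bar(p,az))[0]-b],[670,211,170])
print(r.x,r.fun,np.hypot(*(r.x[:2]-[614.8,19.8])),cen(t,bar(r.x,az))[1],cen(sc,bar(r.x,az))[1])
# now
s=sense();w=capture("wrist");cv2.imwrite("pics/sc5.png",sc["pixels"]);cv2.imwrite("pics/w5.png",w["pixels"])
b,sb=red(sc["pixels"],(280,150,360,215));c,s2=red(w["pixels"],(250,80,390,330));print(b,sb,c,s2)
print("pred for z 180,160", [(cen(sc,bar(np.array([505,186,180.])-k*np.array([-.276,.417,.866]),np.radians(123.5)))) for k in(0,10,20)])
im=np.hstack([cv2.resize(sc["pixels"][150:250,280:400],None,fx=4,fy=4,interpolation=2)[:400],w["pixels"][:,160:480]]);cv2.imwrite("pics/v5.png",im);print(im.shape)
E
```

```text
[303.0531401  150.44444444] [285 144  36  14 207] [352.18181818 179.59090909] [350 177   5   6  22]
[679.45195646 213.8088301  177.82788863] [-0.27858729 -3.14481223 -0.37765692  2.36579281] 204.49768123515858 (282, 140, 41, 15) (345, 176, 14, 12)
[309.5739645  193.44378698] [298 187  24  14 169] [323.20238663 206.2778043 ] [ 307  166   34   87 2095]
pred for z 180,160 [(array([309.4583981 , 194.17669381]), (295, 185, 29, 18)), (array([310.92033891, 197.08108478]), (296, 188, 30, 18)), (array([312.37953556, 199.98002548]), (298, 191, 29, 18))]
(400, 800, 3)
```

View pics/v5.png

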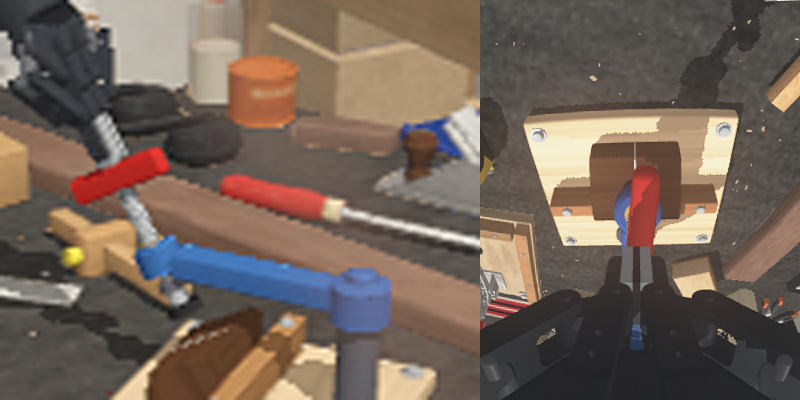

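The fingertips rest on top of the bar, and the shut tips stand higher than I had reckoned. The bar is turned about 5° clockwise. I'll open, go 22 mm further down the screw with a 5° turn, and grip again.

Call:
drive_tool --commands "0 0 0 0 0 0 100;0 0 0 0 0 0 100;0 0 0 0 0 0 100;0 0 0 0 0 0 100;0 0 0 0 0 0 100;0 0 0 0 0 0 100;0 0 0 0.031 -0.046 -0.096 100;0.0304 -0.0459 -0.0953 0 0 0 100;0.0304 -0.0459 -0.0953 0 0 0 100;0 0 0 0 0 0 100"

```text
time_s: 12.32
eef_pos: [510.7, 175.2, 159.4]
ee_rot: [0.231, 0.493, 0.831, -0.114]
force: [0.1, -0.1, -0.3]
grip_width: 1.002
grip_force: 0.0
```

```bash
python3 st.py
```

```text
t 12.3167 pos [510.7 175.2 159.4] toolz [ 0.272 -0.418 -0.867] tooly [0.872 0.488 0.038] q [ 0.355  0.406  1.633 -0.592  1.06   0.14 ]
Tu -0.01 T [ 0.19  0.18 -0.03] Fu -0.4 F [ 0.1 -0.1 -0.3] w 1.002 0.0 r 187.0 az 123.82
```

Call:
drive_tool --commands "0 0 0 0 0 0 0;0 0 0 0 0 0 0;0 0 0 0 0 0 0;0 0 0 0 0 0 0;0 0 0 0 0 0 0;0 0 0 0 0 0 0;0 0 0 0 0 0 0;0 0 0 0 0 0 0;0 0 0 0 0 0 0;0 0 0 0 0 0 0" --force 100

```text
time_s: 13.15
eef_pos: [511.4, 176.8, 162.5]
ee_rot: [0.233, 0.494, 0.83, -0.112]
force: [-1.6, 2.8, 5.9]
grip_width: 0.144
grip_force: 98.1
```

```bash
python3 st.py
```

```text
t 13.15 pos [511.4 176.8 162.5] toolz [ 0.277 -0.416 -0.866] tooly [0.872 0.488 0.044] q [ 0.358  0.403  1.629 -0.591  1.062  0.141]
Tu -0.023 T [ 0.23  0.22 -0.06] Fu 6.7 F [-1.6  2.8  5.9] w 0.144 98.1 r 188.0 az 123.38
```

Gripped: width 0.144, grip force 98 N. I'll start turning clockwise, following the screw down.

Call:
drive_tool --commands "0.0014 -0.0022 -0.0045 0.0368 -0.0556 -0.1155 0;0.0014 -0.0022 -0.0045 0.0368 -0.0556 -0.1155 0;0.0014 -0.0022 -0.0045 0.0368 -0.0556 -0.1155 0;0.0014 -0.0022 -0.0045 0.0368 -0.0556 -0.1155 0;0.0014 -0.0022 -0.0045 0.0368 -0.0556 -0.1155 0;0.0014 -0.0022 -0.0045 0.0368 -0.0556 -0.1155 0;0.0014 -0.0022 -0.0045 0.0368 -0.0556 -0.1155 0;0.0014 -0.0022 -0.0045 0.0368 -0.0556 -0.1155 0;0.0014 -0.0022 -0.0045 0.0368 -0.0556 -0.1155 0;0.0014 -0.0022 -0.0045 0.0368 -0.0556 -0.1155 0"

```text
time_s: 13.98
eef_pos: [511.5, 174.6, 157.5]
ee_rot: [0.258, 0.844, 0.47, 0.019]
force: [-9.3, 5.7, 7.1]
grip_width: 0.141
grip_force: 99.0
```

```bash
python3 st.py;python3 - <<'E'
from hf import *
s=sense();w=capture("wrist");sc=capture("scene")
print(red(sc["pixels"],(280,150,360,220)))
cv2.imwrite("pics/sc6.png",sc["pixels"])
E
```

```text
t 13.9833 pos [511.5 174.6 157.5] toolz [ 0.274 -0.417 -0.867] tooly [ 0.784 -0.425  0.452] q [ 0.353  0.408  1.636 -0.594  1.053  1.196]
Tu 0.316 T [ 0.27  1.32 -0.18] Fu 11.1 F [-9.3  5.7  7.1] w 0.141 99.0 r 186.1 az 123.7
(array([347.39473684, 198.52631579]), array([335, 194,  25,  10, 152]))
```

Call:
drive_tool --commands "0.0014 -0.0022 -0.0045 0.0368 -0.0556 -0.1155 0;0.0014 -0.0022 -0.0045 0.0368 -0.0556 -0.1155 0;0.0014 -0.0022 -0.0045 0.0368 -0.0556 -0.1155 0;0.0014 -0.0022 -0.0045 0.0368 -0.0556 -0.1155 0;0.0014 -0.0022 -0.0045 0.0368 -0.0556 -0.1155 0;0.0014 -0.0022 -0.0045 0.0368 -0.0556 -0.1155 0;0.0014 -0.0022 -0.0045 0.0368 -0.0556 -0.1155 0;0.0014 -0.0022 -0.0045 0.0368 -0.0556 -0.1155 0;0.0014 -0.0022 -0.0045 0.0368 -0.0556 -0.1155 0;0.0014 -0.0022 -0.0045 0.0368 -0.0556 -0.1155 0;0.0014 -0.0022 -0.0045 0.0368 -0.0556 -0.1155 0;0.0014 -0.0022 -0.0045 0.0368 -0.0556 -0.1155 0;0.0014 -0.0022 -0.0045 0.0368 -0.0556 -0.1155 0;0.0014 -0.0022 -0.0045 0.0368 -0.0556 -0.1155 0"

```text
time_s: 15.25
eef_pos: [513.0, 173.3, 150.2]
ee_rot: [0.177, 0.942, -0.215, 0.186]
force: [-8.9, 16.4, 2.0]
grip_width: 0.136
grip_force: 99.0
```

```bash
python3 st.py
```

```text
t 15.25 pos [513.  173.3 150.2] toolz [ 0.274 -0.414 -0.868] tooly [-0.471 -0.845  0.254] q [ 0.348  0.417  1.643 -0.596  1.035  2.666]
Tu 0.287 T [2.   1.64 0.18] Fu 11.0 F [-8.9 16.4  2. ] w 0.136 99.0 r 184.1 az 123.55
```

Free torque is about 0.3 N m, with 2.6 rad turned so far. The last joint is near its limit, so I regrasp half a turn back.

Call:
drive_tool --commands "0 0 0 0 0 0 100;0 0 0 0 0 0 100;0 0 0 0 0 0 100;0 0 0 0 0 0 100;0 0 0 0 0 0 100;-0.0552 0.0834 0.1732 0 0 0 100;-0.0552 0.0834 0.1732 0 0 0 100;0 0 0 0 0 0 100;0 0 0 -0.0425 0.0641 0.1332 100;0 0 0 -0.0425 0.0641 0.1332 100;0 0 0 -0.0425 0.0641 0.1332 100;0 0 0 -0.0425 0.0641 0.1332 100;0 0 0 -0.0425 0.0641 0.1332 100;0 0 0 -0.0425 0.0641 0.1332 100;0 0 0 -0.0425 0.0641 0.1332 100;0 0 0 -0.0425 0.0641 0.1332 100;0 0 0 -0.0425 0.0641 0.1332 100;0 0 0 -0.0425 0.0641 0.1332 100;0 0 0 -0.0425 0.0641 0.1332 100;0 0 0 -0.0425 0.0641 0.1332 100"

```text
time_s: 16.92
eef_pos: [503.6, 187.4, 185.2]
ee_rot: [0.258, 0.845, 0.468, 0.02]
force: [-0.1, -0.3, -0.4]
grip_width: 1.002
grip_force: 0.0
```

Call:
drive_tool --commands "0 0 0 -0.0425 0.0641 0.1332 100;0 0 0 -0.0425 0.0641 0.1332 100;0 0 0 -0.0425 0.0641 0.1332 100;0 0 0 -0.0425 0.0641 0.1332 100;0 0 0 -0.0425 0.0641 0.1332 100;0 0 0 -0.0425 0.0641 0.1332 100;0 0 0 -0.0425 0.0641 0.1332 100;0 0 0 -0.0425 0.0641 0.1332 100;0 0 0 -0.0425 0.0641 0.1332 100;0 0 0 -0.0425 0.0641 0.1332 100;0 0 0 -0.0425 0.0641 0.1332 100;0 0 0 -0.0425 0.0641 0.1332 100;0 0 0 -0.0425 0.0641 0.1332 100;0 0 0 -0.0425 0.0641 0.1332 100;0 0 0 0 0 0 100;0 0 0 0 0 0 100"

```text
time_s: 18.25
eef_pos: [503.5, 187.6, 185.4]
ee_rot: [0.187, 0.215, 0.942, -0.179]
force: [1.0, 0.8, -0.4]
grip_width: 0.997
grip_force: 0.0
```

```bash
python3 st.py; python3 - <<'E'
from hf import *
s=sense();w=capture("wrist");sc=capture("scene");t=capture("top")
cv2.imwrite("pics/w7.png",w["pixels"]);cv2.imwrite("pics/sc7.png",sc["pixels"])
c,st=red(w["pixels"],(230,80,400,330));print(c,st)
# fit handle: angle & position along tool axis given axis through TCP
h=cv2.cvtColor(w["pixels"],cv2.COLOR_BGR2HSV)[80:330,230:400]
m=(((h[...,0]<7)|(h[...,0]>173))&(h[...,1]>150)&(h[...,2]>70)).astype(np.uint8)
n,l,sx,ce=cv2.connectedComponentsWithStats(m);k=1+np.argmax(sx[1:,4])
rc=cv2.minAreaRect(np.argwhere(l==k)[:,::-1].astype(np.float32)+np.float32([230,80]));print(rc)
Rm=q2R(s["ee_rot"]).as_matrix();p=s["eef_pos"]
for d in(20,30,40,50,60,70):
    hc=p+Rm[:,2]*d;P=np.array([hc+a*46*Rm[:,0]+b*7*Rm[:,1]+e*11*Rm[:,2] for a in(-1,1) for b in(-1,1) for e in(-1,1)])
    print(d,cv2.minAreaRect(np.float32(proj(w,P,s))),cen(sc,P))
print([red(sc["pixels"],(280,170,332,225))])
E
```

```text
t 18.25 pos [503.5 187.6 185.4] toolz [ 0.276 -0.417 -0.866] tooly [ 0.472  0.844 -0.256] q [ 0.383  0.376  1.603 -0.575  1.12  -0.494]
Tu 0.016 T [0.21 0.15 0.01] Fu -0.3 F [ 1.   0.8 -0.4] w 0.997 0.0 r 201.3 az 123.55
[318.98050231 231.19629874] [ 307  162   25  146 3026]
((319.0, 234.5), (145.0, 24.0), 90.0)
20 ((315.8456726074219, 234.64605712890625), (26.080625534057617, 148.08876037597656), 0.08331883698701859) (array([311.44375187, 198.37264136]), (296, 188, 31, 21))
30 ((315.8492736816406, 228.93539428710938), (24.639673233032227, 141.96600341796875), 0.08342783153057098) (array([312.90211753, 201.26974743]), (297, 191, 32, 21))
40 ((315.85272216796875, 223.67263793945312), (23.3480167388916, 136.23622131347656), 0.08354157954454422) (array([314.35776242, 204.16143492]), (299, 193, 31, 22))
50 ((315.8560485839844, 218.8116912841797), (22.18377113342285, 130.8749542236328), 0.0836305022239685) (array([315.81065349, 207.04770781]), (300, 196, 31, 22))
60 ((315.8592224121094, 214.31185913085938), (21.129173278808594, 125.85714721679688), 0.08369538933038712) (array([317.260846  , 209.92857849]), (302, 199, 31, 22))
70 ((315.8622131347656, 210.13742065429688), (20.16948699951172, 121.15828704833984), 0.08377699553966522) (array([318.7083154, 212.8040698]), (303, 202, 31, 21))
[(array([310.96097561, 197.28780488]), array([297, 189,  29,  18, 205]))]
```

The wrist and scene views agree that the bar lies along the tool. Its centre is about 22 mm ahead of the TCP and 1.8 mm off in +y. I'll correct that, descend and grip.

Call:
drive_tool --commands "0.008 0.015 -0.005 0 0 0 100;0.0469 -0.0709 -0.1472 0 0 0 100;0.0469 -0.0709 -0.1472 0 0 0 100;0 0 0 0 0 0 100;0 0 0 0 0 0 0;0 0 0 0 0 0 0;0 0 0 0 0 0 0;0 0 0 0 0 0 0;0 0 0 0 0 0 0;0 0 0 0 0 0 0;0 0 0 0 0 0 0;0 0 0 0 0 0 0;0 0 0 0 0 0 0;0 0 0 0 0 0 0" --force 100

```text
time_s: 19.57
eef_pos: [513.6, 175.4, 156.6]
ee_rot: [0.187, 0.214, 0.942, -0.179]
force: [-4.0, 1.6, 6.1]
grip_width: 0.135
grip_force: 99.0
```

```bash
python3 st.py
```

```text
t 19.5667 pos [513.6 175.4 156.6] toolz [ 0.277 -0.417 -0.866] tooly [ 0.469  0.845 -0.256] q [ 0.354  0.413  1.632 -0.596  1.05  -0.48 ]
Tu -0.188 T [-0.01  0.38 -0.4 ] Fu 7.0 F [-4.   1.6  6.1] w 0.135 99.0 r 185.6 az 123.02
```

Gripped. I'll bring the arm back by about 1.5 mm onto the line and keep turning.

Call:
drive_tool --commands "-0.0065 -0.004 0 0 0 0 0;-0.0065 -0.004 0 0 0 0 0;0.0014 -0.0022 -0.0045 0.0368 -0.0556 -0.1155 0;0.0014 -0.0022 -0.0045 0.0368 -0.0556 -0.1155 0;0.0014 -0.0022 -0.0045 0.0368 -0.0556 -0.1155 0;0.0014 -0.0022 -0.0045 0.0368 -0.0556 -0.1155 0;0.0014 -0.0022 -0.0045 0.0368 -0.0556 -0.1155 0;0.0014 -0.0022 -0.0045 0.0368 -0.0556 -0.1155 0"

```text
time_s: 20.23
eef_pos: [513.8, 173.5, 154.0]
ee_rot: [0.234, 0.496, 0.829, -0.111]
force: [-1.4, 3.3, 5.7]
grip_width: 0.135
grip_force: 99.1
```

```bash
python3 st.py; python3 - <<'E'
from h import *
w=capture("wrist");cv2.imwrite("pics/w8.png",w["pixels"])
E
```

```text
t 20.2333 pos [513.8 173.5 154. ] toolz [ 0.279 -0.416 -0.865] tooly [0.874 0.484 0.048] q [ 0.35   0.413  1.639 -0.6    1.04   0.155]
Tu 0.34 T [0.08 0.1  0.37] Fu 6.7 F [-1.4  3.3  5.7] w 0.135 99.1 r 183.9 az 123.33
```

Call:
drive_tool --commands "0.001 -0.0015 -0.003 0.0245 -0.0371 -0.077 0;0.001 -0.0015 -0.003 0.0245 -0.0371 -0.077 0;0.001 -0.0015 -0.003 0.0245 -0.0371 -0.077 0;0.001 -0.0015 -0.003 0.0245 -0.0371 -0.077 0;0 0 0 0 0 0 0"

```text
time_s: 20.7
eef_pos: [513.9, 172.8, 152.7]
ee_rot: [0.247, 0.606, 0.752, -0.078]
force: [-1.7, 1.8, 6.3]
grip_width: 0.134
grip_force: 99.1
```

```bash
python3 st.py
```

```text
t 20.7 pos [513.9 172.8 152.7] toolz [ 0.278 -0.417 -0.865] tooly [0.95  0.254 0.183] q [ 0.349  0.415  1.641 -0.601  1.038  0.434]
Tu -0.005 T [ 0.08  0.18 -0.07] Fu 6.7 F [-1.7  1.8  6.3] w 0.134 99.1 r 183.3 az 123.41
```

Call:
drive_tool --commands "0.001 -0.0015 -0.003 0.0245 -0.0371 -0.077 0;0.001 -0.0015 -0.003 0.0245 -0.0371 -0.077 0;0.001 -0.0015 -0.003 0.0245 -0.0371 -0.077 0;0.001 -0.0015 -0.003 0.0245 -0.0371 -0.077 0;0 0 0 0 0 0 0"

```text
time_s: 21.12
eef_pos: [514.0, 172.2, 151.5]
ee_rot: [0.256, 0.705, 0.66, -0.043]
force: [-3.5, 3.5, 6.0]
grip_width: 0.134
grip_force: 99.3
```

```bash
python3 st.py
```

```text
t 21.1167 pos [514.  172.2 151.5] toolz [ 0.277 -0.417 -0.865] tooly [0.953 0.003 0.304] q [ 0.348  0.416  1.642 -0.602  1.036  0.714]
Tu -0.017 T [ 0.04  0.32 -0.16] Fu 7.6 F [-3.5  3.5  6. ] w 0.134 99.3 r 182.7 az 123.48
```

Held still, the torque is about 0, so the pad hasn't touched yet. I'll continue in small steps.

Call:
drive_tool --commands "0.001 -0.0015 -0.003 0.0245 -0.0371 -0.077 0;0.001 -0.0015 -0.003 0.0245 -0.0371 -0.077 0;0.001 -0.0015 -0.003 0.0245 -0.0371 -0.077 0;0 0 0 0 0 0 0;0 0 0 0 0 0 0"

```text
time_s: 21.53
eef_pos: [514.1, 171.7, 150.4]
ee_rot: [0.259, 0.769, 0.584, -0.017]
force: [-4.5, 4.1, 6.9]
grip_width: 0.13
grip_force: 99.4
```

```bash
python3 st.py
```

```text
t 21.5333 pos [514.1 171.7 150.4] toolz [ 0.276 -0.418 -0.866] tooly [ 0.907 -0.184  0.378] q [ 0.347  0.418  1.643 -0.602  1.034  0.921]
Tu -0.163 T [ 0.14  0.46 -0.37] Fu 9.0 F [-4.5  4.1  6.9] w 0.13 99.4 r 182.2 az 123.53
```

Call:
drive_tool --commands "0.001 -0.0015 -0.003 0.0245 -0.0371 -0.077 0;0.001 -0.0015 -0.003 0.0245 -0.0371 -0.077 0;0.001 -0.0015 -0.003 0.0245 -0.0371 -0.077 0;0 0 0 0 0 0 0;0 0 0 0 0 0 0"

```text
time_s: 21.95
eef_pos: [514.3, 171.3, 149.5]
ee_rot: [0.259, 0.826, 0.5, 0.01]
force: [-4.6, 4.6, 7.0]
grip_width: 0.131
grip_force: 99.5
```

```bash
python3 st.py
```

```text
t 21.95 pos [514.3 171.3 149.5] toolz [ 0.276 -0.418 -0.866] tooly [ 0.822 -0.365  0.438] q [ 0.346  0.419  1.644 -0.603  1.032  1.131]
Tu -0.172 T [ 0.14  0.56 -0.42] Fu 9.2 F [-4.6  4.6  7. ] w 0.131 99.5 r 181.8 az 123.57
```

Call:
drive_tool --commands "0.001 -0.0015 -0.003 0.0245 -0.0371 -0.077 0;0.001 -0.0015 -0.003 0.0245 -0.0371 -0.077 0;0.001 -0.0015 -0.003 0.0245 -0.0371 -0.077 0;0 0 0 0 0 0 0;0 0 0 0 0 0 0"

```text
time_s: 22.37
eef_pos: [514.4, 170.9, 148.5]
ee_rot: [0.256, 0.874, 0.411, 0.037]
force: [-6.7, 4.1, 7.0]
grip_width: 0.132
grip_force: 99.5
```

```bash
python3 st.py
```

```text
t 22.3667 pos [514.4 170.9 148.5] toolz [ 0.276 -0.418 -0.866] tooly [ 0.7   -0.53   0.479] q [ 0.345  0.42   1.645 -0.603  1.03   1.342]
Tu -0.134 T [ 0.31  0.71 -0.4 ] Fu 9.6 F [-6.7  4.1  7. ] w 0.132 99.5 r 181.4 az 123.59
```

Call:
drive_tool --commands "0.001 -0.0015 -0.003 0.0245 -0.0371 -0.077 0;0.001 -0.0015 -0.003 0.0245 -0.0371 -0.077 0;0.001 -0.0015 -0.003 0.0245 -0.0371 -0.077 0;0 0 0 0 0 0 0;0 0 0 0 0 0 0"

```text
time_s: 22.78
eef_pos: [514.5, 170.6, 147.5]
ee_rot: [0.251, 0.912, 0.318, 0.063]
force: [-6.9, 5.3, 6.1]
grip_width: 0.134
grip_force: 99.6
```

```bash
python3 st.py; python3 - <<'E'
from hf import *
s=sense();sc=capture("scene");cv2.imwrite("pics/sc9.png",sc["pixels"]);print(red(sc["pixels"],(285,170,330,225)))
E
```

```text
t 22.7833 pos [514.5 170.6 147.5] toolz [ 0.275 -0.418 -0.866] tooly [ 0.548 -0.672  0.498] q [ 0.344  0.422  1.646 -0.603  1.028  1.551]
Tu -0.193 T [ 0.42  0.82 -0.48] Fu 9.4 F [-6.9  5.3  6.1] w 0.134 99.6 r 181.1 az 123.61
(array([309.19047619, 202.85714286]), array([305, 198,  11,  10,  63]))
```

Call:
drive_tool --commands "0.001 -0.0015 -0.003 0.0245 -0.0371 -0.077 0;0.001 -0.0015 -0.003 0.0245 -0.0371 -0.077 0;0 0 0 0 0 0 0;0 0 0 0 0 0 0"

```text
time_s: 23.17
eef_pos: [514.7, 170.4, 146.8]
ee_rot: [0.246, 0.932, 0.253, 0.081]
force: [-6.9, 6.2, 6.2]
grip_width: 0.135
grip_force: 99.7
```

```bash
python3 st.py
```

```text
t 23.1667 pos [514.7 170.4 146.8] toolz [ 0.275 -0.417 -0.866] tooly [ 0.433 -0.751  0.499] q [ 0.344  0.422  1.646 -0.604  1.027  1.691]
Tu -0.107 T [ 0.5   0.94 -0.41] Fu 9.9 F [-6.9  6.2  6.2] w 0.135 99.7 r 180.9 az 123.62
```

Call:
drive_tool --commands "0.001 -0.0015 -0.003 0.0245 -0.0371 -0.077 0;0.001 -0.0015 -0.003 0.0245 -0.0371 -0.077 0;0 0 0 0 0 0 0;0 0 0 0 0 0 0"

```text
time_s: 23.5
eef_pos: [514.8, 170.2, 146.2]
ee_rot: [0.24, 0.948, 0.188, 0.097]
force: [-8.4, 6.9, 7.5]
grip_width: 0.132
grip_force: 99.7
```

```bash
python3 st.py
```

```text
t 23.5 pos [514.8 170.2 146.2] toolz [ 0.275 -0.417 -0.866] tooly [ 0.309 -0.815  0.491] q [ 0.343  0.423  1.647 -0.604  1.026  1.831]
Tu -0.143 T [ 0.62  1.07 -0.48] Fu 11.7 F [-8.4  6.9  7.5] w 0.132 99.7 r 180.6 az 123.62
```

Call:
drive_tool --commands "0.001 -0.0015 -0.003 0.0245 -0.0371 -0.077 0;0.001 -0.0015 -0.003 0.0245 -0.0371 -0.077 0"

```text
time_s: 23.67
eef_pos: [514.9, 170.0, 145.6]
ee_rot: [0.232, 0.958, 0.12, 0.114]
force: [-9.6, 8.7, 8.2]
grip_width: 0.133
grip_force: 100.0
```

```bash
python3 st.py
```

```text
t 23.6667 pos [514.9 170.  145.6] toolz [ 0.275 -0.417 -0.866] tooly [ 0.178 -0.863  0.472] q [ 0.343  0.424  1.647 -0.604  1.024  1.973]
Tu 0.412 T [0.57 1.36 0.01] Fu 13.3 F [-9.6  8.7  8.2] w 0.133 100.0 r 180.4 az 123.61
```

Call:
drive_tool --commands "0.001 -0.0015 -0.003 0.0245 -0.0371 -0.077 0;0.001 -0.0015 -0.003 0.0245 -0.0371 -0.077 0;0 0 0 0 0 0 0;0 0 0 0 0 0 0"

```text
time_s: 24.0
eef_pos: [515.1, 169.9, 145.0]
ee_rot: [0.223, 0.965, 0.054, 0.13]
force: [-8.2, 8.0, 8.5]
grip_width: 0.133
grip_force: 99.9
```

```bash
python3 st.py
```

```text
t 24.0 pos [515.1 169.9 145. ] toolz [ 0.275 -0.417 -0.866] tooly [ 0.046 -0.894  0.445] q [ 0.342  0.425  1.648 -0.604  1.023  2.111]
Tu -0.004 T [ 0.74  1.16 -0.33] Fu 12.9 F [-8.2  8.   8.5] w 0.133 99.9 r 180.2 az 123.59
```

Touch felt: the held torque rose from −0.14 to 0.0 N m. A bit more.

Call:
drive_tool --commands "0.001 -0.0015 -0.003 0.0245 -0.0371 -0.077 0;0.001 -0.0015 -0.003 0.0245 -0.0371 -0.077 0;0 0 0 0 0 0 0;0 0 0 0 0 0 0"

```text
time_s: 24.33
eef_pos: [515.3, 169.7, 144.3]
ee_rot: [0.214, 0.966, -0.013, 0.145]
force: [-9.1, 9.0, 7.9]
grip_width: 0.135
grip_force: 100.0
```

```bash
python3 st.py
```

```text
t 24.3333 pos [515.3 169.7 144.3] toolz [ 0.274 -0.417 -0.867] tooly [-0.088 -0.908  0.409] q [ 0.342  0.426  1.648 -0.604  1.022  2.251]
Tu -0.0 T [ 0.89  1.26 -0.32] Fu 13.1 F [-9.1  9.   7.9] w 0.135 100.0 r 180.0 az 123.58
```

Call:
drive_tool --commands "0.001 -0.0015 -0.003 0.0245 -0.0371 -0.077 0;0.001 -0.0015 -0.003 0.0245 -0.0371 -0.077 0"

```text
time_s: 24.5
eef_pos: [515.5, 169.5, 143.8]
ee_rot: [0.203, 0.963, -0.082, 0.16]
force: [-9.4, 10.8, 7.8]
grip_width: 0.134
grip_force: 100.3
```

```bash
python3 st.py
```

```text
t 24.5 pos [515.5 169.5 143.8] toolz [ 0.275 -0.417 -0.867] tooly [-0.222 -0.904  0.365] q [ 0.341  0.426  1.649 -0.605  1.02   2.393]
Tu 0.553 T [0.84 1.51 0.18] Fu 13.8 F [-9.4 10.8  7.8] w 0.134 100.3 r 179.7 az 123.56
```

Call:
drive_tool --commands "0 0 0 0 0 0 0;0 0 0 0 0 0 0"

```text
time_s: 24.67
eef_pos: [515.5, 169.6, 143.7]
ee_rot: [0.203, 0.963, -0.081, 0.16]
force: [-9.2, 10.1, 8.1]
grip_width: 0.133
grip_force: 100.1
```

```bash
python3 st.py
```

```text
t 24.6667 pos [515.5 169.6 143.7] toolz [ 0.274 -0.416 -0.867] tooly [-0.22  -0.905  0.365] q [ 0.341  0.426  1.649 -0.604  1.02   2.391]
Tu 0.027 T [ 0.98  1.27 -0.27] Fu 13.8 F [-9.2 10.1  8.1] w 0.133 100.1 r 179.7 az 123.55
```

Call:
drive_tool --commands "0.001 -0.0015 -0.003 0.0245 -0.0371 -0.077 0;0.001 -0.0015 -0.003 0.0245 -0.0371 -0.077 0"

```text
time_s: 24.83
eef_pos: [515.7, 169.4, 143.2]
ee_rot: [0.191, 0.955, -0.148, 0.174]
force: [-9.0, 11.1, 9.4]
grip_width: 0.135
grip_force: 100.4
```

```bash
python3 st.py
```

```text
t 24.8333 pos [515.7 169.4 143.2] toolz [ 0.275 -0.416 -0.867] tooly [-0.35  -0.883  0.313] q [ 0.341  0.427  1.649 -0.605  1.019  2.532]
Tu 0.62 T [0.98 1.57 0.27] Fu 15.2 F [-9.  11.1  9.4] w 0.135 100.4 r 179.5 az 123.53
```

Call:
drive_tool --commands "0 0 0 0 0 0 0;0 0 0 0 0 0 0"

```text
time_s: 25.0
eef_pos: [515.7, 169.4, 143.2]
ee_rot: [0.191, 0.955, -0.148, 0.173]
force: [-10.1, 10.9, 7.2]
grip_width: 0.134
grip_force: 100.1
```

```bash
python3 st.py
```

```text
t 25.0 pos [515.7 169.4 143.2] toolz [ 0.275 -0.416 -0.867] tooly [-0.348 -0.883  0.314] q [ 0.341  0.427  1.649 -0.605  1.019  2.53 ]
Tu 0.095 T [ 1.08  1.32 -0.18] Fu 13.6 F [-10.1  10.9   7.2] w 0.134 100.1 r 179.5 az 123.52
```

Moving torque is now 0.62 against 0.32 N m free, which is +0.3. One small final nudge, then I let go and retreat up the screw.

Call:
drive_tool --commands "0.001 -0.0015 -0.003 0.0184 -0.0278 -0.0578 0;0 0 0 0 0 0 0;0 0 0 0 0 0 100;0 0 0 0 0 0 100;0 0 0 0 0 0 100;0 0 0 0 0 0 100;0 0 0 0 0 0 100;0 0 0 0 0 0 100;-0.0414 0.0626 0.13 0 0 0 100;-0.0414 0.0626 0.13 0 0 0 100;-0.0414 0.0626 0.13 0 0 0 100;-0.0414 0.0626 0.13 0 0 0 100;-0.0414 0.0626 0.13 0 0 0 100;-0.0414 0.0626 0.13 0 0 0 100;-0.0414 0.0626 0.13 0 0 0 100;-0.0414 0.0626 0.13 0 0 0 100;0 0 0 0 0 0 100;0 0 0 0 0 0 100"

```text
time_s: 26.5
eef_pos: [483.7, 218.0, 246.7]
ee_rot: [0.187, 0.95, -0.173, 0.179]
force: [-0.6, 0.3, -0.6]
grip_width: 0.999
grip_force: 0.0
```

```bash
python3 st.py; python3 - <<'E'
from h import *
s=sense();w=capture("wrist");sc=capture("scene");t=capture("top")
W=cv2.rotate(w["pixels"],cv2.ROTATE_180)[60:360,140:500] if 0 else w["pixels"][0:330,140:500]
a=cv2.resize(W,(600,550),interpolation=2)
b=cv2.resize(sc["pixels"][170:270,300:400],(400,400),interpolation=2)
o=np.zeros((550,1000,3),np.uint8);o[:,:600]=a;o[:400,600:]=b
cv2.imwrite("pics/fin.png",cv2.resize(o,(800,440),interpolation=3))
print(proj(w,[[543.2,127.7,58],[614.8,19.8,145]],s))
E
```

```text
t 26.5 pos [483.7 218.  246.7] toolz [ 0.276 -0.418 -0.866] tooly [-0.395 -0.87   0.294] q [ 0.453  0.322  1.509 -0.544  1.281  2.535]
Tu -0.011 T [ 0.19  0.13 -0.02] Fu -0.2 F [-0.6  0.3 -0.6] w 0.999 0.0 r 237.6 az 123.47
[[315.69628664 171.53664336]
 [394.23857339  69.42178216]]
```

View pics/fin.png

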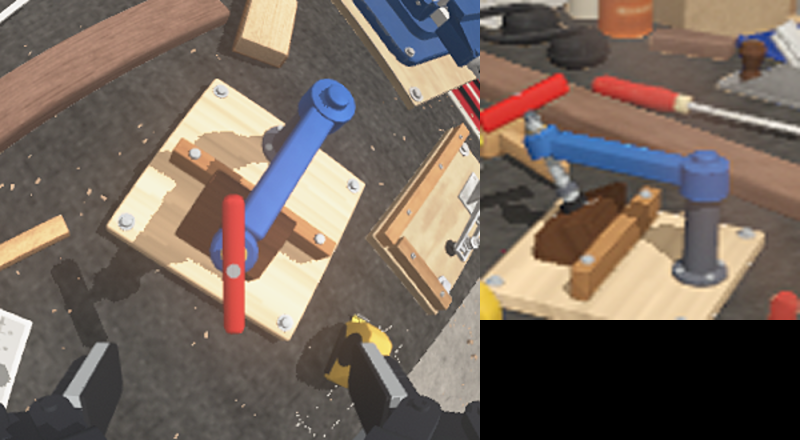

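The last picture shows the pad resting on the bevel, the arm over the middle of the block, the block against the fence and the gripper clear. Handing in.

```bash
python3 -c "
from rig import finish_job
print(finish_job())"
```

```text
the job is handed in; nothing more can be done
None
```

The job is handed in: the clamp arm is over the white line to within about 1–2 mm, the pad is snugged by feel on the bevel (torque about 0.3 N m above free turning), the block looks still against the fence, and the gripper is clear. The simulator gave no verdict.

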